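# Mount the chuck bat on the potter's wheel and set a cup on it for foot grinding

## Task

Get the potter's wheel ready for grinding the foot of the cup: lay the round bat that carries the clay chuck on the wheel head and slide it about gently, without forcing it, until both of its holes drop over the two bat pins and it lies fully down flat on the head. Then take the cup that stands upside down on the table and set it gently over the chuck, still upside down, so that its rim rests all round on the bat, and let go. Leave everything else on the table where it stands.

Things in the scene. Friction and masses are not known exactly. Their poses are not given: they have to be found in the camera images.
- wheel: white tabletop potter's wheel, motor off, fixed to the table; origin under the spindle, on the table. The aluminium wheel head (disc 210 mm across, face 140 mm above the table) is held still by its gearing. Under the head are a round tray 260 mm across (rim 22 mm below the face) and the lower housing, 310 x 260 mm.
- head_top (a point): centre of the flat upper face of the wheel head; z points up, x along the line of the two bat pins. The steel pins are 10 mm in diameter and stand 9.3 mm above the face (top edge chamfered 1.3 mm), 140 mm apart, about at x = -70 and +70 mm. They are bolted fast through oversize holes: the pair may sit up to 5 mm off in x and in y, and this offset is not measured.
- bat: the bat with the chuck: a round brown wooden disc 200 mm across, 12 mm thick, about 0.42 kg, with a terracotta tube (the chuck) fixed upright on its centre: 46 mm in outer diameter, straight-sided, its top 62 mm above the disc's underside (top edge chamfered 3 mm). Origin: centre of the underside; z up, x along the line of the two holes. Lift it by the chuck.
- hole_round (a point): centre, at the underside, of the bat's round through hole, 11.5 mm in diameter, at x = -70 mm on the bat
- hole_slot (a point): centre, at the underside, of the bat's slot, a through hole 17 mm long along the line of holes and 11.5 mm wide, at x = +70 mm on the bat. The pins are alike, so the bat may go on either way round.
- cup: the unglazed pale tumbler that stands upside down on the table: 64 mm in outer diameter, straight-sided for 82 mm from the rim, 92 mm tall plus a 3 mm foot ring, walls 4 mm, 56 mm across inside, closed end 7 mm thick, about 0.19 kg. Origin: centre of the rim, which is at the bottom; z points up to its foot.
- spare_cup: bystander: a tumbler like the cup, standing right way up; leave it alone
- mug: bystander: terracotta-brown mug, 82 mm across, 88 mm tall, origin under its centre
- jar: bystander: lidded glass jar, 60 mm across, 75 mm tall
- brush: bystander: brush lying on the table, 190 mm long
- rib: bystander: flat wooden throwing rib, 85 x 45 x 8 mm
- cutter: bystander: steel ring cutter, 76 mm across, 22 mm tall
Things that resemble listed ones, but are neither listed nor needed, are in the scene too. What is shaped like the cup but purple or yellow is not meant.

How it is judged:
By the outcome, as a careful person would: the job done as asked, in the order asked, and still so for the second after the job is handed in, with the robot touching nothing.
It also fails if it takes over 72 s, if anything falls off the work surface, if the arm or the gripper's body presses on something with over 40 N, if the wrist force passes 120 N, or if a joint passes its speed limit or range.

## Robot

A 6-joint arm with a two-finger parallel gripper is mounted at the origin on the work surface. World frame = base frame: x ahead of the robot, y to its left, z up, the work surface at z = 0. Lengths are in m, angles in degrees, forces in N, time in s.
With the tool pointing down it reaches from about 0.4 to 0.825 m from the base axis. Payload 7 kg.
Tool frame: the origin (TCP) lies midway between the tips of the shut fingers; the grasp point (between the pads) lies 19 mm behind it; z points along the fingers, y is the line along which they close (so a half turn about z gives the same grasp; the last joint's range is limited). The gripper opens to 88 mm and grips with 3 to 60 N. Pads are 19 mm wide; open, the fingers measure 130 mm over their backs; the gripper's body (78 mm by 193 mm) begins 47 mm behind the grasp point.
Start: joints at [-49.956, 20.546, 0.682, 0, -70.136, -16.507], TCP at [0.27, -0.619, 0.227] pointing down, gripper open.
Joint ranges: [-176.03, 176.03], [-82.01, 121.73], [-58.28, 71.71], [-173.87, 95.51], [-174.79, -0.11], [-173.66, 173.66]. Speed limits (degrees/s): [136.94, 136.94, 172.46, 180, 180, 180].

## Interface

Orientations are given as [roll, pitch, yaw] about the fixed x, y, z axes, in that order (R = Rz(yaw) Ry(pitch) Rx(roll)).
In Python, from plant import ctrl, viewer, close_job gives the robot as it stands. The module is installed in compiled form; this text tells all that it offers.
- The arm moves only by the tool step_arm, never from a script. Its argument "moves" is a list that holds one entry, the list of rows, each a list of 5 numbers: the shift along the world's x, y, z in cm, then the turn about the world's z in rad, then the finger opening in cm, from 0 to 8.76. In form: [[[tx, ty, tz, twist, grip], ...]]. A call has 1 to 10 rows; each row shifts and turns the commanded pose from where the row before left it; what a row does not reach is not made up. A row lasts 1/10 s, in which the tool goes at most 50 mm and 8.59 degrees, less where a joint would pass 70% of its speed; a pose out of reach is approached as far as the arm can. A call with a gripper value outside its range is refused whole. The fingers move at their own pace and stop on an object; the grip force is fixed at half the most. Time passes only in rows, so rows that do not move let the fingers close. It gives the time, the measured TCP pose, the force, the opening and the grip force at its end, in the units of the state.
- ctrl.get_obs(): the state, without advancing time (a new reading comes with each control period).
- viewer.snapshot(name): name is "scene" or "top"; returns (picture, depth): 480x640x3 uint8, blue, green, red; 480x640 float32, m along the optical axis (not along the pixel's ray), 0 where there is no reading.
- viewer.camera_info(name): a dict with "camera_matrix" (3x3 intrinsics, pixels), "eye" and "orientation" of the camera in the world. Camera axes: x right, y down, z forward; pixel columns grow to the right and rows downward; lengths in m; the calibration is good to about 2 mm. A picture is of the moment at which its call begins. camera_info takes no time and is no camera call.
- close_job(): hands the job in; it is judged then, once.
The state is a dict: "clock": time; "joint_pos": joint angles; "qvel": joint speeds; "tau": joint torques, N m; "tool_pos": TCP position; "orientation": TCP orientation; "force": force on the tool from outside, world axes, zero at the start; "moment": the same for the moment, N m; "opening": finger opening in m; "gripper_force": force on a finger pad.
Only numpy, scipy, OpenCV 4.12 (cv2) and the standard library are available. Lean on these libraries where they do the work, as an engineer would, in place of code of your own. Each camera call takes 0.05 s, during which the arm holds its last target. There are 200 camera calls.

## Working session

There is one attempt and no reset: what is moved stays moved. The work goes in short steps, Python scripts to look and compute and a tool call to move; the robot and the scene stay as the last step left them, time stands still between calls to the robot, and variables do not carry over. Pictures are saved under pics/ and viewed, at most 10 in all, crops included, and the job is handed in when it is done.

Besides the shell and the picture viewer there is one more tool, called after "Request:" in YAML: its name, and indented under it one key for each argument. step_arm: Moves the arm, as the interface text tells. Its arguments: {"type":"object","properties":{"moves":{"type":"array","items":{"type":"array","items":{"type":"array","items":{"type":"number"}}}}},"required":["moves"]}

```bash
mkdir -p pics; cat > h.py <<'E'
import numpy as np, cv2
from plant import ctrl, viewer, close_job
from scipy.spatial.transform import Rotation as R
def cam(n):
    i=viewer.camera_info(n); return i
def pose(i):
    o=np.array(i["orientation"],float)
    M=o if o.shape==(3,3) else R.from_euler('xyz',o,degrees=True).as_matrix()
    return np.array(i["camera_matrix"]),np.array(i["eye"]),M
def ray(n,uv,z):
    K,e,M=pose(cam(n)); uv=np.atleast_2d(uv).astype(float)
    d=(M@np.linalg.inv(K)@np.c_[uv,np.ones(len(uv))].T).T
    return e+d*((z-e[2])/d[:,2])[:,None]
def cloud(n,dep):
    K,e,M=pose(cam(n)); v,u=np.mgrid[:480,:640]
    p=np.stack([(u-K[0,2])/K[0,0],(v-K[1,2])/K[1,1],np.ones_like(u)],-1)*dep[...,None]
    return p@M.T+e
E
python3 - <<'E'
from h import *
for n in("scene","top"):
    p,d=viewer.snapshot(n); cv2.imwrite(f"pics/{n}0.png",p); np.save(f"{n}0.npy",d); print(cam(n))
print(ctrl.get_obs())
E
```

```text
{'camera_matrix': array([[596.91306663,   0.        , 322.92826119],
       [  0.        , 596.91306663, 235.14444247],
       [  0.        ,   0.        ,   1.        ]]), 'eye': array([ 1.2182123 , -0.73561654,  1.23882845]), 'orientation': array([-140.05734662,   -0.23788932,   49.31159976])}
{'camera_matrix': array([[509.5567756 ,   0.        , 321.97060398],
       [  0.        , 509.5567756 , 237.21798319],
       [  0.        ,   0.        ,   1.        ]]), 'eye': array([ 0.39202321, -0.14525061,  1.40729808]), 'orientation': array([-174.49814078,    0.551179  ,  -89.87903604])}
{'clock': 0.1, 'joint_pos': array([-4.99553884e+01,  2.05878092e+01,  6.38787499e-01, -1.60515390e-02,
       -7.01360521e+01, -1.65079964e+01]), 'qvel': array([-0.00692503, -0.06328412,  0.03356349,  0.07921469,  0.10759169,
       -0.05006624]), 'tau': array([-2.34086037e-03, -5.84162092e+01,  2.93751651e+01,  7.01562613e+00,
        1.01265500e-02, -6.94163600e-05]), 'tool_pos': array([ 0.26935405, -0.618453  ,  0.22571449]), 'orientation': array([ 1.79914145e+02, -9.70738295e-03, -1.56468843e+02]), 'force': array([-0.97482582,  0.66290896,  0.04390365]), 'moment': array([-0.03293649, -0.00904219, -0.02638476]), 'gripper_force': 0.0, 'opening': 0.08737768079068373}
```

View pics/top0.png

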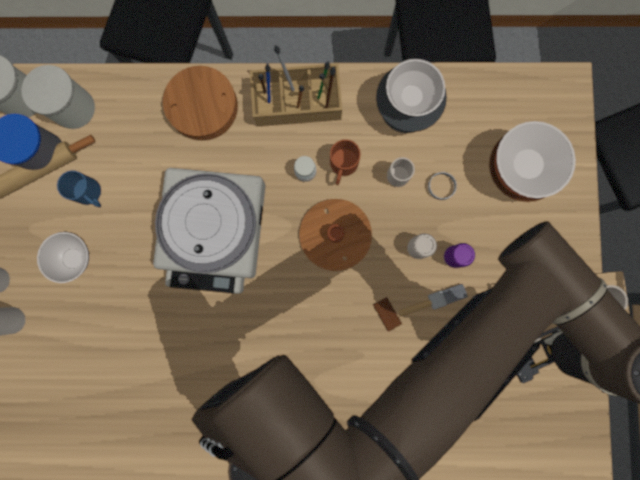

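View pics/scene0.png

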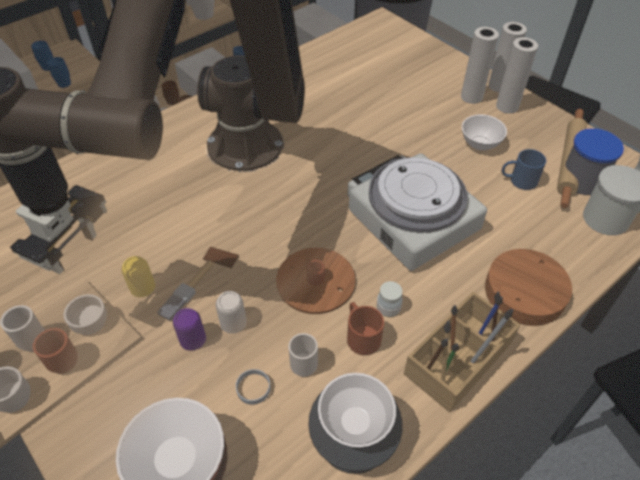

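The top view shows the wheel head near (206,222) with pins at about (207,194) and (198,249). The bat with its chuck is near (335,235), and the pale inverted cup is near (423,245), next to the purple decoy at (460,255).

```bash
python3 - <<'E'
from h import *
p=cv2.imread("pics/top0.png"); s=cv2.imread("pics/scene0.png")
a=cv2.resize(p[190:280,150:270],(400,300),interpolation=cv2.INTER_CUBIC)
b=cv2.resize(p[190:280,280:400],(400,300),interpolation=cv2.INTER_CUBIC)
c=cv2.resize(s[150:240,360:480],(400,300),interpolation=cv2.INTER_CUBIC)
d=cv2.resize(s[235:325,260:380],(400,300),interpolation=cv2.INTER_CUBIC)
cv2.imwrite("pics/crop.png",np.vstack([np.hstack([a,b]),np.hstack([c,d])]))
for n in("top","scene"):
    D=np.load(f"{n}0.npy");P=cloud(n,D);X=P[...,:3]
    ok=D>0
    print(n,ok.mean())
    pts={"top":[(335,235),(206,222),(423,245),(207,194),(198,249),(320,300)],"scene":[(316,272),(418,188),(230,300),(330,300)]}[n]
    for u,v in pts: print((u,v),X[v,u].round(4))
    # cup: points with z .06-.11
    for nm,c0,lo,hi in() : pass
E
```

```text
top 0.9960546875
(335, 235) [ 0.5313 -0.1672  0.0249]
(206, 222) [0.5523 0.159  0.1382]
(423, 245) [ 0.4989 -0.3937  0.0907]
(207, 194) [0.6234 0.1578 0.1397]
(198, 249) [0.4842 0.1773 0.1386]
(320, 300) [ 0.3545 -0.1264 -0.0017]
scene 0.9959244791666667
(316, 272) [ 0.5287 -0.1593  0.0204]
(418, 188) [0.5615 0.1582 0.1386]
(230, 300) [ 0.5019 -0.3947  0.0921]
(330, 300) [ 0.609  -0.1821  0.0071]
```

View pics/crop.png

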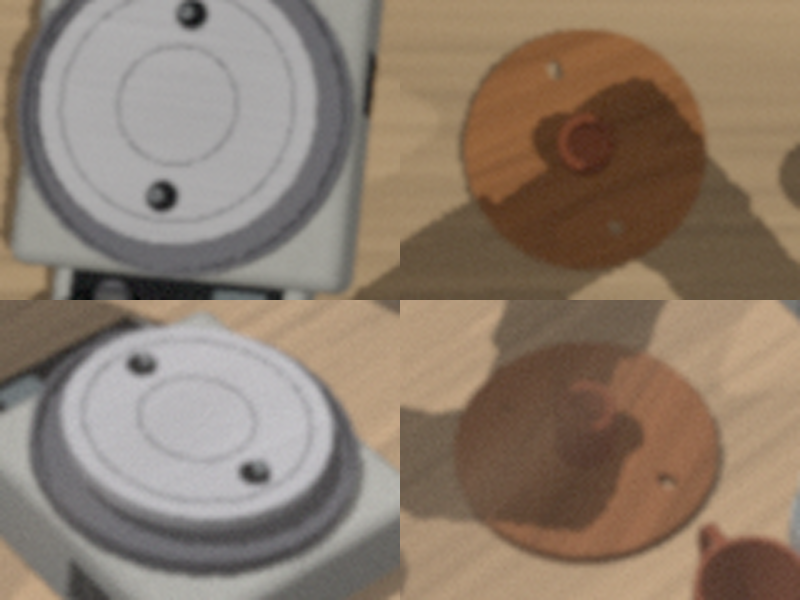

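The crop shows the dark pins at top-view pixels (207.6,194.2) and (198.6,248.8). The bat holes are at (326.5,211) and (344.5,258.4), the second one in shadow, and the chuck ring is at about (336,232).

```bash
python3 - <<'E'
from h import *
S=cv2.imread("pics/scene0.png");T=cv2.imread("pics/top0.png")
def dark(I,c,r=9,t=90):
    u,v=map(int,c);g=cv2.cvtColor(I,6)[v-r:v+r+1,u-r:u+r+1].astype(float)
    w=np.clip(150-g,0,None);w[w<30]=0
    vv,uu=np.mgrid[v-r:v+r+1,u-r:u+r+1];return (w*uu).sum()/w.sum(),(w*vv).sum()/w.sum()
z=.1455
A=[dark(T,(207,194)),dark(T,(198,249))];B=[dark(S,(403,169)),dark(S,(436,201))]
for n,q in(("top",A),("scene",B)):
    X=ray(n,q,z);d=X[0]-X[1] if X[0][0]>X[1][0] else X[1]-X[0];print(n,np.round(q,1),X.round(4).tolist(),"mid",X.mean(0).round(4),np.linalg.norm(d),"ang",np.degrees(np.arctan2(d[1],d[0])))
X=ray("top",[(326.5,211),(344.5,258.4)],.01);d=X[0]-X[1];print("holes",X.round(4).tolist(),X.mean(0),np.linalg.norm(d),np.degrees(np.arctan2(d[1],d[0])))
Y=ray("scene",[(260+268/3.333,235+182/3.333)],.01);print("hole scene",Y)
print("chuck ring",ray("top",[(280+186/3.333,190+142/3.333)],.062),ray("scene",[(260+188/3.333,235+107/3.333)],.062))
for n in("top","scene"):
    D=np.load(f"{n}0.npy");P=cloud(n,D)
    def fit(c,r,lo,hi,tag):
        m=(np.hypot(P[...,0]-c[0],P[...,1]-c[1])<r)&(P[...,2]>lo)&(P[...,2]<hi)
        q=P[m][:,:2].astype(np.float32);
        print(n,tag,m.sum(),cv2.minEnclosingCircle(q),np.median(P[m],0).round(4),q.mean(0))
    fit((.53,-.163),.06,.052,.07,"chuck"); fit((.53,-.163),.13,.007,.02,"disc")
    fit((.553,.16),.13,.134,.16,"head"); fit((.5,-.394),.05,.085,.11,"cup")
    m=(P[...,2]>.03)&(P[...,0]>.35)&(P[...,0]<.8)&(P[...,1]>-.5)&(P[...,1]<.0)
    k,l,st,ce=cv2.connectedComponentsWithStats(m.astype(np.uint8))
    for i in range(1,k):
        if st[i,4]>60:
            q=P[l==i];print("  obj",st[i,:4],q.min(0).round(3),q.max(0).round(3))
E
```

```text
top [[207.5 194. ]
 [198.6 248.6]] [[0.6225, 0.1551, 0.1455], [0.4848, 0.1741, 0.1455]] mid [0.5536 0.1646 0.1455] 0.138989899702368 ang -7.854915680029577
scene [[401.4 168.8]
 [435.7 201.7]] [[0.4883, 0.1708, 0.1455], [0.6278, 0.1512, 0.1455]] mid [0.558  0.161  0.1455] 0.14088001450892526 ang -7.968225149277059
holes [[0.5995, -0.1439, 0.01], [0.4683, -0.1934, 0.01]] [ 0.53391108 -0.16867769  0.01      ] 0.14026692736149612 20.679805453356398
hole scene [[ 0.603964   -0.14325346  0.01      ]]
chuck ring [[ 0.53392853 -0.16873008  0.062     ]] [[ 0.54150638 -0.16852202  0.062     ]]
top chuck 111 ((0.534659743309021, -0.16740742325782776), 0.02324623614549637) [ 0.5355 -0.1666  0.0601] [ 0.5343811 -0.1665283]
top disc 3564 ((0.5318657755851746, -0.16374391317367554), 0.12799480557441711) [ 0.5326 -0.1674  0.0115] [ 0.53376627 -0.16712043]
top head 5250 ((0.5534863471984863, 0.1681029349565506), 0.10538218170404434) [0.5525 0.1668 0.1392] [0.5533509  0.16724643]
top cup 425 ((0.4989292025566101, -0.3955038785934448), 0.031167538836598396) [ 0.4987 -0.3955  0.0917] [ 0.4983241 -0.395
[... 806 characters left out ...]
5050373077), 0.10883495211601257) [0.56   0.1599 0.1387] [0.5589622  0.16071907]
scene cup 443 ((0.5032594203948975, -0.4012538492679596), 0.030632125213742256) [ 0.5042 -0.401   0.0904] [ 0.5036731 -0.4012446]
  obj [ 88  28  85 133] [ 0.35  -0.5    0.556] [ 0.499 -0.335  0.701]
  obj [306 260  18  22] [ 0.513 -0.195  0.03 ] [ 0.562 -0.146  0.066]
  obj [377 282  25  30] [ 0.686 -0.12   0.031] [ 0.745 -0.058  0.08 ]
  obj [215 292  30  36] [ 0.474 -0.432  0.03 ] [ 0.534 -0.37   0.098]
  obj [347 302  37  48] [ 0.671 -0.238  0.03 ] [ 0.784 -0.154  0.095]
  obj [180 308  24  34] [ 0.451 -0.5    0.03 ] [ 0.51  -0.467  0.098]
  obj [288 334  29  40] [ 0.669 -0.376  0.03 ] [ 0.734 -0.313  0.095]
```

Request:
step_arm:
  moves:
    - [[2.4,4.1,-0.6,0,8.7],[2.4,4.1,-0.6,0,8.7],[2.4,4.1,-0.6,0,8.7],[2.4,4.1,-0.6,0,8.7],[2.4,4.1,-0.6,0,8.7],[2.4,4.1,-0.6,0,8.7],[2.4,4.1,-0.6,0,8.7],[2.4,4.1,-0.6,0,8.7],[2.4,4.1,-0.6,0,8.7],[2.4,4.1,-0.6,0,8.7]]

```text
clock: 1.1
tool_pos: [0.51, -0.2069, 0.1663]
orientation: [180.0, -0.0, -156.5]
force: [1.0, -0.6, -0.2]
opening: 0.0873
gripper_force: 0.0
```

Request:
step_arm:
  moves:
    - [[2.6,4.0,0,0,8.7],[0,0,0,0,8.7],[0,0,0,0,8.7]]

```text
clock: 1.4
tool_pos: [0.5357, -0.1677, 0.166]
orientation: [180.0, -0.1, -156.3]
force: [-0.8, -0.5, 0.6]
opening: 0.0872
gripper_force: 0.0
```

Request:
step_arm:
  moves:
    - [[0,0,-4,0,8.7],[0,0,-4,0,8.7],[0,0,-3,0,8.7],[0,0,-2,0,8.7],[0,0,-0.9,0,8.7],[0,0,0,0,4],[0,0,0,0,4],[0,0,0,0,4],[0,0,0,0,4],[0,0,0,0,4]]

```text
clock: 2.4
tool_pos: [0.536, -0.1688, 0.0284]
orientation: [-180.0, 0.1, -156.5]
force: [-0.0, 0.5, 0.3]
opening: 0.0522
gripper_force: 0.0
```

Request:
step_arm:
  moves:
    - [[0,0,0,0,4],[0,0,0,0,4],[0,0,0,0,4],[0,0,0,0,4]]

```text
clock: 2.8
tool_pos: [0.5358, -0.1687, 0.0281]
orientation: [-180.0, 0.0, -156.4]
force: [-2.1, 2.0, 5.8]
opening: 0.0452
gripper_force: 30.0
```

Request:
step_arm:
  moves:
    - [[0,0,1,0,4],[0,0,3,0,4],[0,0,4,0,4],[0,0,4,0,4],[0,0,4,0,4],[0,0,3,0,4],[0,0,1,0,4],[0,0,0,0,4]]

```text
clock: 3.6
tool_pos: [0.5357, -0.1687, 0.2283]
orientation: [-180.0, 0.1, -156.5]
force: [0.8, 0.4, -4.5]
opening: 0.0451
gripper_force: 30.0
```

Request:
step_arm:
  moves:
    - [[0.1,2,0,-0.05,4],[0.2,4,0,-0.05,4],[0.2,4,0,-0.05,4],[0.3,4,0,-0.05,4],[0.2,4,0,-0.05,4],[0.2,4,0,-0.05,4],[0.3,4,0,-0.05,4],[0.2,4,0,-0.05,4],[0.2,2.2,0,-0.05,4],[0.1,1,0,-0.05,4]]

```text
clock: 4.6
tool_pos: [0.5542, 0.165, 0.2241]
orientation: [-179.9, -0.3, 174.9]
force: [0.2, -0.5, -4.6]
opening: 0.0458
gripper_force: 30.0
```

```bash
python3 - <<'E'
from h import *
o=ctrl.get_obs();print(o["tool_pos"],o["orientation"],o["force"],o["opening"])
im=[]
for n,(u,v) in(("top",(190,215)),("scene",(420,150))):
    p,d=viewer.snapshot(n); cv2.imwrite(f"pics/{n}1.png",p); np.save(f"{n}1.npy",d)
    u0,v0=u-90,v-90; im.append(cv2.resize(p[v0:v0+180,u0:u0+180],(400,400),interpolation=cv2.INTER_CUBIC))
cv2.imwrite("pics/c1.png",np.hstack(im))
E
```

```text
[0.55415078 0.16503575 0.22405882] [-179.86497454   -0.25317223  174.8707839 ] [ 0.23247049 -0.47412049 -4.62734903] 0.04582348283550314
```

View pics/c1.png

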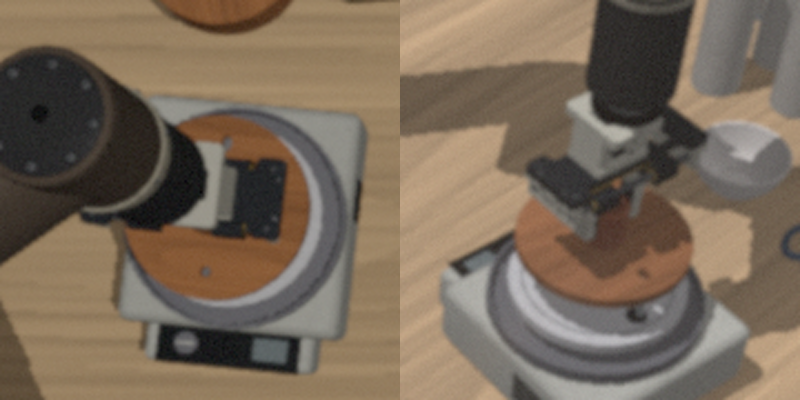

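The top crop shows the bat held over the head, with holes at pixels (202.2,189.4) and (192.7,247). In the scene crop the near hole is at (439.4,182.4), and the near pin shows below it.

```bash
python3 - <<'E'
from h import *
z=.204
H=ray("top",[(202.2,189.4),(192.7,247)],z);d=H[0]-H[1]
print(H.round(4).tolist(),H.mean(0).round(4),np.linalg.norm(d),np.degrees(np.arctan2(d[1],d[0])))
print("d top",(np.array([[.6225,.1551],[.4848,.1741]])-H[:,:2]).round(4).tolist())
G=ray("scene",[(439.4,182.4)],z);print(G,"d scene",[.6278,.1512]-G[0,:2])
E
```

```text
[[0.6228, 0.1542, 0.204], [0.4842, 0.1734, 0.204]] [0.5535 0.1638 0.204 ] 0.13994983225296828 -7.877626258154643
d top [[-0.0003, 0.0009], [0.0006, 0.0007]]
[[0.62128055 0.15879683 0.204     ]] d scene [ 0.00651945 -0.00759683]
```

Request:
step_arm:
  moves:
    - [[0,0.05,-1.5,0,4],[0,0,-1.5,0,4],[0,0,-1.0,0,4],[0,0,-0.3,0,4],[0,0,-0.1,0,4],[0,0,-0.1,0,4],[0,0,-0.1,0,4],[0,0,0,0,4]]

```text
clock: 5.5
tool_pos: [0.5557, 0.1638, 0.1819]
orientation: [180.0, 0.0, 174.9]
force: [-0.3, 0.5, -4.6]
opening: 0.0456
gripper_force: 30.0
```

Request:
step_arm:
  moves:
    - [[-0.14,0.2,0,0,4],[0,0,0,0,4],[0,0,-0.2,0,4],[0,0,-0.2,0,4],[0,0,-0.1,0,4],[0,0,-0.1,0,4],[0,0,0,0,4]]

```text
clock: 6.2
tool_pos: [0.5544, 0.1657, 0.1771]
orientation: [180.0, 0.1, 174.9]
force: [-4.5, -0.2, 6.8]
opening: 0.0453
gripper_force: 30.0
```

Request:
step_arm:
  moves:
    - [[0.1,0,0,0,4],[0,-0.1,0,0,4],[0,0,0,0,4]]

```text
clock: 6.5
tool_pos: [0.5554, 0.1653, 0.1771]
orientation: [179.9, 0.1, 174.9]
force: [-4.4, 2.0, 6.7]
opening: 0.0453
gripper_force: 30.0
```

```bash
python3 -c "
from h import *
o=ctrl.get_obs();print(o['tool_pos'],o['force'],o['moment'],o['orientation'])"
```

```text
[0.55543191 0.16529097 0.17709739] [-4.4140793   2.04173265  6.69146637] [0.82476549 1.96577652 0.01710999] [1.79912725e+02 8.73927296e-02 1.74916909e+02]
```

Request:
step_arm:
  moves:
    - [[-0.1,-0.05,0,0,4],[-0.1,0,0,0,4],[-0.1,0,0,0,4],[0,0,0,0,4]]

```text
clock: 6.9
tool_pos: [0.5541, 0.1649, 0.1771]
orientation: [179.9, 0.2, 174.9]
force: [4.5, 1.3, 6.2]
opening: 0.0454
gripper_force: 30.0
```

```bash
python3 -c "
from h import *
o=ctrl.get_obs();print(o['tool_pos'],o['force'],o['moment'],o['orientation'])"
```

```text
[0.55410181 0.1649443  0.1771285 ] [4.49434065 1.26370113 6.16764156] [ 0.91882777 -1.58069334 -0.06312708] [179.88744283   0.2482545  174.92617192]
```

```bash
python3 - <<'E'
from h import *
S=cv2.imread("pics/scene0.png");T=cv2.imread("pics/top0.png")
f=lambda I,u,v:cv2.resize(I[v-10:v+10,u-13:u+13],(390,300),interpolation=cv2.INTER_NEAREST)
cv2.imwrite("pics/pins.png",np.vstack([np.hstack([f(T,207,194),f(T,198,249)]),np.hstack([f(S,402,169),f(S,436,201)])]))
E
```

```text
(no output)
```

View pics/pins.png

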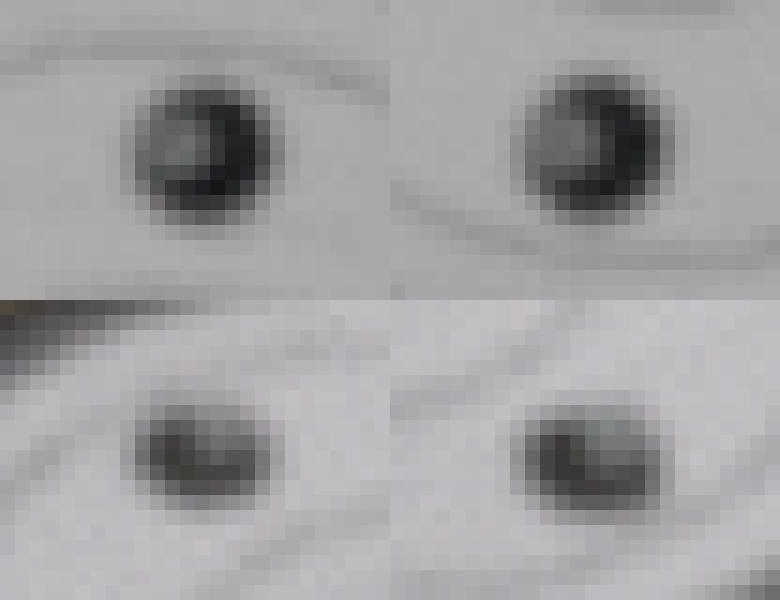

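The zoom shows that the dark discs are the oversize holes. The actual pins are the lighter blobs off-centre inside them: top view (205.6,193.3) and (196.3,247.8), scene view (403.7,167) and (437.8,199.2).

```bash
python3 - <<'E'
from h import *
P=ray("top",[(205.6,193.3),(196.3,247.8)],.148);Q=ray("scene",[(403.7,167),(437.8,199.2)],.148)
H=ray("top",[(202.2,189.4),(192.7,247)],.207);G=ray("scene",[(439.4,182.4)],.207)
for X in(P,Q,H,G):
    d=X[0]-X[-1];print(X.round(4).tolist(),np.linalg.norm(d),np.degrees(np.arctan(d[1]/(d[0]+1e-9))))
print("top d",P-H,"scene d",Q[1]-G[0])
E
```

```text
[[0.6237, 0.1594, 0.148], [0.4865, 0.1792, 0.148]] 0.1385717794954704 -8.237225616361314
[[0.4891, 0.1782, 0.148], [0.6266, 0.1597, 0.148]] 0.1387748339194105 -7.672493344671982
[[0.6223, 0.1535, 0.207], [0.484, 0.1726, 0.207]] 0.1396009166311709 -7.877626201902651
[[0.623, 0.1562, 0.207]] 0.0 0.0
top d [[ 0.00139876  0.00588763 -0.059     ]
 [ 0.00254009  0.00660769 -0.059     ]] scene d [ 0.00360585  0.00348857 -0.059     ]
```

Request:
step_arm:
  moves:
    - [[0.1,0.1,0.06,0,4],[0.1,0.1,0,0,4],[0.1,0.1,0,0,4],[0.1,0.1,0,0,4],[0,0.1,0,0,4],[0,0,0,0,4]]

```text
clock: 7.5
tool_pos: [0.5549, 0.1663, 0.177]
orientation: [-179.7, -0.1, 174.9]
force: [-4.2, -7.9, 13.8]
opening: 0.0454
gripper_force: 30.0
```

Request:
step_arm:
  moves:
    - [[0,0,0.2,0,4],[0,0,0.2,0,4],[0,0,0,0,4],[0,0,0,0,4]]

```text
clock: 7.9
tool_pos: [0.5555, 0.1691, 0.1792]
orientation: [-180.0, -0.1, 174.9]
force: [0.2, -0.7, -4.7]
opening: 0.0458
gripper_force: 30.0
```

Request:
step_arm:
  moves:
    - [[0.15,0.1,0,0,4],[0,0,0,0,4],[0,0,-0.1,0,4],[0,0,-0.1,0,4],[0,0,-0.1,0,4],[0,0,0,0,4]]

```text
clock: 8.5
tool_pos: [0.5575, 0.1701, 0.177]
orientation: [-180.0, -0.0, 174.9]
force: [-0.6, 0.2, -4.6]
opening: 0.0457
gripper_force: 30.0
```

Request:
step_arm:
  moves:
    - [[0,0,-0.1,0,4],[0,0,-0.05,0,4],[0,0,0,0,4]]

```text
clock: 8.8
tool_pos: [0.5576, 0.1702, 0.1758]
orientation: [180.0, 0.0, 174.9]
force: [-1.1, 0.1, -2.5]
opening: 0.0452
gripper_force: 30.0
```

Request:
step_arm:
  moves:
    - [[-0.06,0,-0.05,0,4],[-0.06,0,0,0,4],[0,0,0,0,4]]

```text
clock: 9.1
tool_pos: [0.5563, 0.1702, 0.175]
orientation: [-180.0, -0.0, 174.9]
force: [0.5, 0.7, -4.9]
opening: 0.0457
gripper_force: 30.0
```

```bash
python3 -c "
from h import *
o=ctrl.get_obs();print(o['tool_pos'],o['force'],o['moment'],o['orientation'])"
```

```text
[0.55626434 0.17018247 0.175026  ] [ 0.51112382  0.68914804 -4.85563001] [ 0.19419849  0.05767657 -0.02911842] [-1.79999917e+02 -1.10587611e-02  1.74888387e+02]
```

Contact force has gone and z is below the pin tops, so I'll keep lowering.

Request:
step_arm:
  moves:
    - [[0,0,-0.1,0,4],[0,0,-0.1,0,4],[0,0,-0.1,0,4],[0,0,0,0,4]]

```text
clock: 9.5
tool_pos: [0.5564, 0.1702, 0.1719]
orientation: [-180.0, -0.0, 174.9]
force: [-0.3, 1.2, -3.7]
opening: 0.0452
gripper_force: 30.0
```

Request:
step_arm:
  moves:
    - [[0,0,-0.1,0,4],[0,0,-0.1,0,4],[0,0,-0.1,0,4],[0,0,0,0,4]]

```text
clock: 9.9
tool_pos: [0.5564, 0.1702, 0.169]
orientation: [-180.0, -0.0, 174.9]
force: [-0.4, 1.5, -4.0]
opening: 0.0454
gripper_force: 30.0
```

Request:
step_arm:
  moves:
    - [[0,0,-0.05,0,4],[0,0,-0.05,0,4],[0,0,-0.05,0,4],[0,0,0,0,4]]

```text
clock: 10.3
tool_pos: [0.5564, 0.1703, 0.1681]
orientation: [180.0, 0.0, 174.9]
force: [-4.4, 2.7, 1.0]
opening: 0.0459
gripper_force: 30.0
```

Request:
step_arm:
  moves:
    - [[0,0,0,0,8.7],[0,0,0,0,8.7],[0,0,0,0,8.7],[0,0,0,0,8.7],[0,0,0,0,8.7],[0,0,1,0,8.7],[0,0,4,0,8.7],[0,0,4,0,8.7],[0,0,4,0,8.7],[0,0,1,0,8.7]]

```text
clock: 11.3
tool_pos: [0.5583, 0.1706, 0.3139]
orientation: [179.8, 0.4, 174.9]
force: [1.1, -0.3, 0.2]
opening: 0.087
gripper_force: 0.0
```

Request:
step_arm:
  moves:
    - [[-0.4,-4.5,0,-0.148,8.7],[-0.4,-4.5,0,-0.148,8.7],[-0.4,-4.5,0,-0.148,8.7],[-0.5,-4.5,0,-0.148,8.7],[-0.5,-4.5,0,-0.148,8.7],[-0.5,-4.5,0,-0.148,8.7],[-0.5,-4.5,0,-0.148,8.7],[-0.5,-4.5,0,-0.148,8.7],[-0.5,-4.5,0,-0.148,8.7],[-0.5,-4.5,0,-0.148,8.7]]

```text
clock: 12.3
tool_pos: [0.5088, -0.2816, 0.3082]
orientation: [180.0, 0.0, 89.8]
force: [1.2, 1.1, 0.3]
opening: 0.087
gripper_force: 0.0
```

```bash
python3 - <<'E'
from h import *
o=ctrl.get_obs();print(o["tool_pos"],o["orientation"],o["joint_pos"])
im=[]
for n,(u,v) in(("top",(206,222)),("scene",(420,180))):
    p,d=viewer.snapshot(n); cv2.imwrite(f"pics/{n}2.png",p); np.save(f"{n}2.npy",d)
    im.append(cv2.resize(p[v-60:v+60,u-60:u+60],(400,400),interpolation=cv2.INTER_CUBIC))
    P=cloud(n,d)
    r=np.hypot(P[...,0]-.5565,P[...,1]-.17)
    q=P[(r<.06)&(P[...,2]>.19)&(P[...,2]<.22)];print(n,"chuck top",len(q),cv2.minEnclosingCircle(q[:,:2].astype(np.float32)),np.median(q,0))
    q=P[(r<.095)&(r>.05)&(P[...,2]>.13)&(P[...,2]<.175)]
    A=np.c_[q[:,:2]-[.5565,.17],np.ones(len(q))];print("bat plane",np.linalg.lstsq(A,q[:,2],rcond=None)[0])
    r=np.hypot(P[...,0]-.501,P[...,1]+.398)
    q=P[(r<.05)&(P[...,2]>.085)&(P[...,2]<.105)];print("cup",len(q),len(q) and cv2.minEnclosingCircle(q[:,:2].astype(np.float32)))
cv2.imwrite("pics/c2.png",np.hstack(im))
E
```

```text
[ 0.50883071 -0.2816364   0.30823862] [1.79964073e+02 9.09966296e-03 8.97507663e+01] [-9.70596210e+00  9.32743774e+00 -3.91230582e+00  3.15747547e-03
 -7.67233225e+01 -1.70543993e+02]
top chuck top 165 ((0.5557642579078674, 0.17061014473438263), 0.023591380566358566) [0.55431838 0.1700702  0.19916454]
bat plane [-0.00192343 -0.00030129  0.15109511]
cup 193 ((0.4958854615688324, -0.39938077330589294), 0.02909597009420395)
scene chuck top 163 ((0.5594192743301392, 0.1681966930627823), 0.02590600959956646) [0.55966418 0.16281885 0.1965478 ]
bat plane [-7.02836016e-04  1.29750035e-04  1.50693096e-01]
cup 438 ((0.5014628767967224, -0.40129244327545166), 0.031130710616707802)
```

View pics/c2.png

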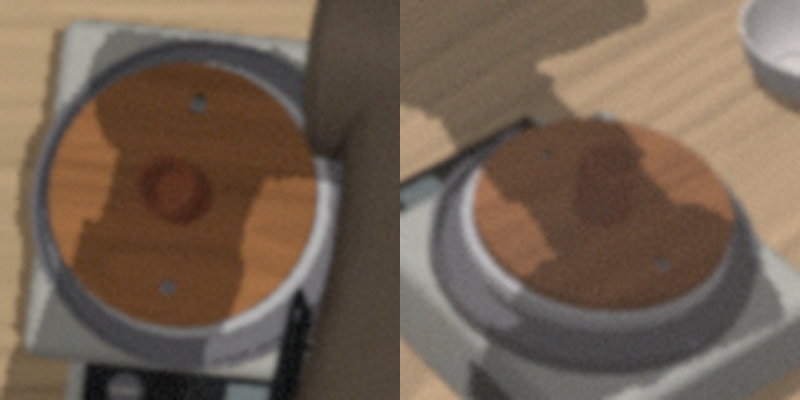

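The bat lies flat: its depth plane is level at about 0.151, and the holes at crop (199,103) and (168,287) are filled with grey pins. Next is the cup.

Request:
step_arm:
  moves:
    - [[-0.3,-3.9,-2,0,8.7],[-0.3,-3.9,-2,0,8.7],[-0.3,-4.0,-2,0,8.7],[0,0,-4,0,8.7],[0,0,0,0,8.7],[0,0,0,0,8.7]]

```text
clock: 13.0
tool_pos: [0.5003, -0.3976, 0.2081]
orientation: [-179.9, -0.0, 90.1]
force: [1.3, -0.5, 1.1]
opening: 0.0867
gripper_force: 0.0
```

Request:
step_arm:
  moves:
    - [[0,0,-4,0,8.7],[0,0,-4,0,8.7],[0,0,-4,0,8.7],[0,0,-3,0,8.7],[0,0,-1.2,0,8.7],[0,0,0,0,5.5],[0,0,0,0,5.5],[0,0,0,0,5.5],[0,0,0,0,5.5],[0,0,0,0,5.5]]

```text
clock: 14.0
tool_pos: [0.5017, -0.3984, 0.0477]
orientation: [179.8, 0.1, 90.1]
force: [-0.7, 1.5, 6.8]
opening: 0.0617
gripper_force: 30.0
```

Request:
step_arm:
  moves:
    - [[0,0,0,0,5.5],[0,0,0,0,5.5]]

```text
clock: 14.2
tool_pos: [0.5017, -0.3984, 0.0478]
orientation: [179.8, 0.1, 90.1]
force: [0.2, 1.8, 6.3]
opening: 0.0614
gripper_force: 30.0
```

```bash
python3 - <<'E'
from h import *
p,d=viewer.snapshot("scene"); cv2.imwrite("pics/c3.png",cv2.resize(p[230:370,140:320],(720,560),interpolation=cv2.INTER_CUBIC))
E
```

```text
(no output)
```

View pics/c3.png

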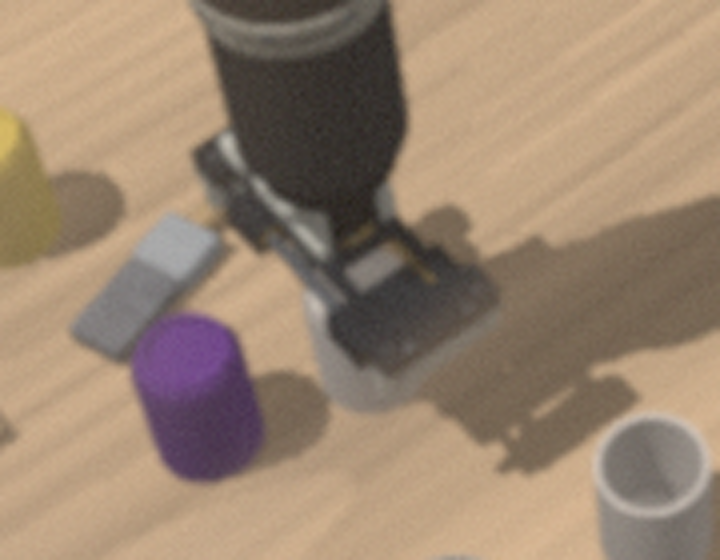

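The picture shows the pale cup gripped between the fingers at about (370,350) in the crop. The purple decoy is untouched at (200,390).

Request:
step_arm:
  moves:
    - [[0,0,1,0,5.5],[0,0,3,0,5.5],[0,0,4,0,5.5],[0,0,4,0,5.5],[0,0,4,0,5.5],[0,0,4,0,5.5],[0,0,3,0,5.5],[0,0,1,0,5.5],[0,2,0,0.1,5.5],[0.5,4,0,0.14,5.5]]

```text
clock: 15.25
tool_pos: [0.5044, -0.3385, 0.2849]
orientation: [-179.9, -0.0, 103.9]
force: [0.6, 0.7, -2.0]
opening: 0.0616
gripper_force: 30.0
```

Request:
step_arm:
  moves:
    - [[0.5,4,0,0.14,5.5],[0.5,4,0,0.14,5.5],[0.5,4,0,0.14,5.5],[0.5,4,0,0.14,5.5],[0.5,4,0,0.14,5.5],[0.5,4,0,0.14,5.5],[0.5,4,0,0.14,5.5],[0.5,4,0,0.14,5.5],[0.5,4,0,0.14,5.5],[0.5,4,0,0,5.5]]

```text
clock: 16.25
tool_pos: [0.5546, 0.0637, 0.2851]
orientation: [-180.0, -0.1, 176.3]
force: [0.9, -0.2, -1.0]
opening: 0.0614
gripper_force: 30.0
```

Request:
step_arm:
  moves:
    - [[0,4,0,0,5.5],[0,4,0,0,5.5],[0,2,0,0,5.5],[0,0.8,0,0,5.5],[0,0,0,0,5.5],[0,0,0,0,5.5],[0,0,0,0,5.5]]

```text
clock: 16.95
tool_pos: [0.5554, 0.169, 0.2857]
orientation: [-180.0, -0.0, 176.0]
force: [0.1, -0.3, -1.5]
opening: 0.0614
gripper_force: 30.0
```

```bash
python3 - <<'E'
from h import *
o=ctrl.get_obs();print(o["tool_pos"],o["orientation"],o["joint_pos"],o["force"])
im=[]
for n,(u,v) in(("top",(195,215)),("scene",(420,150))):
    p,d=viewer.snapshot(n); cv2.imwrite(f"pics/{n}4.png",p); np.save(f"{n}4.npy",d)
    im.append(cv2.resize(p[v-70:v+70,u-70:u+70],(400,400),interpolation=cv2.INTER_CUBIC))
cv2.imwrite("pics/c4.png",np.hstack(im))
E
```

```text
[0.55535537 0.16904973 0.28566958] [-1.79989421e+02 -8.94481877e-03  1.75973353e+02] [ 3.62246290e+01  9.79965174e+00 -6.21753185e+00  2.38722737e-03
 -7.39964790e+01 -1.30251933e+02] [ 0.05824541 -0.28305258 -1.48602174]
```

View pics/c4.png

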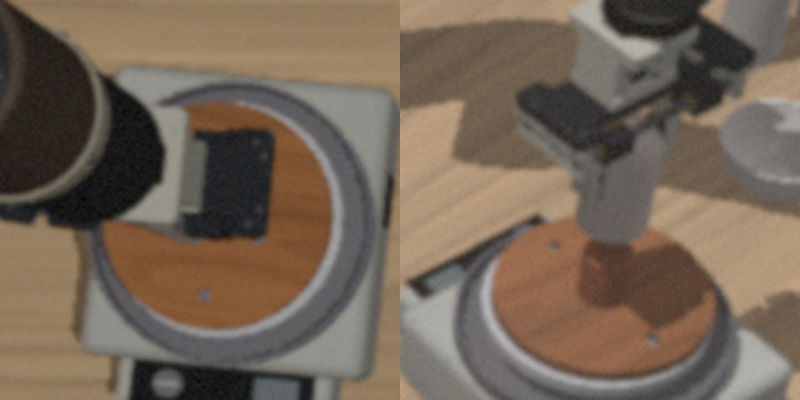

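The scene crop shows the cup hanging above the chuck, with the cup centred near crop u≈612 and the chuck near 606. I'll check that sideways offset numerically.

```bash
python3 - <<'E'
from h import *
p=cv2.imread("pics/scene4.png").astype(int)
K,e,M=pose(cam("scene"))
def pr(X): c=M.T@(np.array(X)-e);q=K@c;return q[:2]/q[2]
for z in(.26,.25,.238,.20,.19,.17): print(z,pr((.5554,.169,z)).round(1), pr((.5564,.1703,z)).round(1))
print("dx10",pr((.5664,.1703,.2))-pr((.5564,.1703,.2)),"dy10",pr((.5564,.1803,.2))-pr((.5564,.1703,.2)))
for v in(148,152,156,160,168,172,176,180): print(v,[(u,*p[v,u]) for u in (405,407,409,411,413,415,417,419,429,431,433,435,437,439,441,443)] if 0 else (p[v,404:446,2].tolist()))
E
```

```text
0.26 [425.6 149.5] [426.2 149.5]
0.25 [425.  152.6] [425.7 152.6]
0.238 [424.3 156.2] [425.  156.2]
0.2 [422.3 167.5] [423.  167.5]
0.19 [421.8 170.4] [422.4 170.3]
0.17 [420.8 176.1] [421.4 176. ]
dx10 [2.92975386 2.11037544] dy10 [ 2.73152021 -1.78767704]
148 [171, 170, 170, 171, 172, 175, 171, 157, 130, 102, 91, 93, 95, 99, 95, 86, 87, 95, 98, 102, 98, 99, 103, 103, 96, 101, 101, 100, 98, 102, 102, 105, 107, 112, 129, 156, 176, 181, 179, 177, 173, 173]
152 [177, 178, 180, 181, 179, 180, 175, 148, 119, 100, 95, 94, 100, 97, 99, 99, 101, 101, 99, 100, 101, 103, 101, 102, 99, 100, 102, 101, 100, 103, 105, 105, 114, 124, 147, 165, 164, 170, 172, 180, 178, 184]
156 [164, 166, 166, 156, 155, 153, 147, 130, 106, 97, 103, 96, 96, 97, 100, 101, 98, 100, 104, 99, 98, 98, 100, 103, 101, 102, 104, 104, 103, 104, 110, 110, 122, 150, 174, 184, 181, 182, 180, 183, 179, 174]
160 [150, 154, 153, 155, 150, 150, 150, 144, 139, 125, 110, 104, 98, 96, 100, 102, 99, 102, 103, 100, 99, 98, 100, 100, 101, 103, 104, 104, 106, 107, 110, 121, 136, 154, 157, 164, 169, 164, 163, 168, 168, 174]
168 [151, 151, 149, 152, 154, 155, 151, 154, 146, 134, 110, 94, 89, 94, 85, 86, 82, 80, 85, 79, 77, 80, 80, 75, 79, 83, 85, 102, 114, 115, 104, 104, 103, 96, 95, 93, 94, 87, 92, 89, 87, 88]
172 [153, 147, 146, 146, 143, 142, 140, 135, 136, 120, 111, 110, 115, 125, 124, 116, 102, 89, 87, 82, 85, 88, 87, 86, 86, 93, 95, 94, 89, 92, 87, 90, 87, 90, 90, 92, 92, 89, 90, 92, 91, 90]
176 [140, 141, 144, 145, 148, 151, 146, 141, 133, 112, 102, 103, 105, 103, 100, 101, 97, 94, 87, 82, 86, 81, 85, 81, 83, 81, 89, 89, 92, 90, 94, 92, 87, 88, 87, 85, 87, 86, 88, 91, 96, 95]
180 [153, 152, 148, 150, 146, 151, 146, 135, 115, 107, 103, 100, 106, 103, 101, 98, 95, 93, 91, 91, 84, 82, 81, 83, 83, 86, 85, 86, 88, 84, 89, 87, 94, 95, 91, 93, 93, 92, 91, 91, 92, 92]
```

Request:
step_arm:
  moves:
    - [[0.1,0.13,0,0,5.5],[0,0,-1,0,5.5],[0,0,-1.5,0,5.5],[0,0,-0.8,0,5.5],[0,0,-0.4,0,5.5],[0,0,-0.4,0,5.5],[0,0,0,0,5.5]]

```text
clock: 17.75
tool_pos: [0.5564, 0.1714, 0.2443]
orientation: [-180.0, -0.0, 176.0]
force: [0.2, 0.6, -0.5]
opening: 0.0613
gripper_force: 30.0
```

Request:
step_arm:
  moves:
    - [[0,-0.1,-0.5,0,5.5],[0,0,-0.7,0,5.5],[0,0,-0.8,0,5.5],[0,0,-0.8,0,5.5],[0,0,-0.7,0,5.5],[0,0,-0.4,0,5.5],[0,0,-0.1,0,5.5],[0,0,0,0,5.5]]

```text
clock: 18.55
tool_pos: [0.5565, 0.1705, 0.2046]
orientation: [-180.0, -0.0, 176.0]
force: [-0.3, -0.5, -1.1]
opening: 0.0614
gripper_force: 30.0
```

Request:
step_arm:
  moves:
    - [[0,0,-0.15,0,5.5],[0,0,-0.1,0,5.5],[0,0,-0.1,0,5.5],[0,0,0,0,5.5]]

```text
clock: 18.95
tool_pos: [0.5564, 0.1705, 0.2011]
orientation: [180.0, -0.0, 176.0]
force: [-0.2, 0.4, -2.3]
opening: 0.0612
gripper_force: 30.0
```

Request:
step_arm:
  moves:
    - [[0,0,-0.1,0,5.5],[0,0,-0.05,0,5.5],[0,0,0,0,5.5]]

```text
clock: 19.25
tool_pos: [0.5565, 0.1705, 0.1998]
orientation: [180.0, 0.0, 176.0]
force: [0.0, -0.3, 0.6]
opening: 0.061
gripper_force: 30.0
```

Request:
step_arm:
  moves:
    - [[0,0,0,0,7],[0,0,0,0,8.7],[0,0,0,0,8.7],[0,0,0,0,8.7],[0,0,0,0,8.7],[0,0,1,0,8.7],[0,0,3,0,8.7],[0,0,4,0,8.7],[0,0,4,0,8.7],[0,0,2,0,8.7]]

```text
clock: 20.25
tool_pos: [0.5575, 0.1706, 0.3447]
orientation: [179.9, 0.3, 176.0]
force: [0.3, -0.2, -0.3]
opening: 0.0874
gripper_force: 0.0
```

Request:
step_arm:
  moves:
    - [[-1,-4,0,0,8.7],[-1,-4,0,0,8.7],[-1,-4,0,0,8.7],[-1,-4,0,0,8.7],[-1,-4,0,0,8.7],[-1,-4,0,0,8.7],[0,0,0,0,8.7],[0,0,0,0,8.7]]

```text
clock: 21.05
tool_pos: [0.4963, -0.0704, 0.3406]
orientation: [180.0, 0.1, 175.9]
force: [0.3, 0.8, -0.3]
opening: 0.0866
gripper_force: 0.0
```

```bash
python3 - <<'E'
from h import *
im=[]
for n,(u,v) in(("top",(206,222)),("scene",(420,160))):
    p,d=viewer.snapshot(n)
    im.append(cv2.resize(p[v-70:v+70,u-70:u+70],(400,400),interpolation=cv2.INTER_CUBIC))
    P=cloud(n,d);r=np.hypot(P[...,0]-.5565,P[...,1]-.17)
    q=P[(r<.05)&(P[...,2]>.235)&(P[...,2]<.26)];print(n,len(q),cv2.minEnclosingCircle(q[:,:2].astype(np.float32)),np.median(q,0))
    A=np.c_[q[:,:2]-[.5565,.17],np.ones(len(q))];print("plane",np.linalg.lstsq(A,q[:,2],rcond=None)[0])
cv2.imwrite("pics/c5.png",np.hstack(im))
E
```

```text
top 0 ((0.0, 0.0), 0.0) [nan nan nan]
plane [0. 0. 0.]
scene 360 ((0.5565862655639648, 0.16695812344551086), 0.03222024068236351) [0.5570006  0.16443589 0.24241939]
plane [-0.02383904  0.04022068  0.24251296]
  return _methods._mean(a, axis=axis, dtype=dtype,
  ret = um.true_divide(
```

View pics/c5.png

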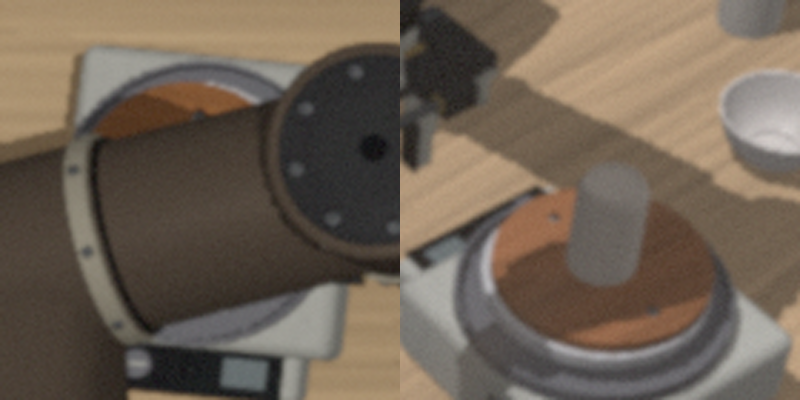

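The scene crop shows the cup upright at about (608,225), with its rim on the bat. Its top is at about 0.243, where a fully seated cup should be. The bat is flat on the head and the gripper is clear of everything.

```bash
python3 -c "
from plant import close_job
print(close_job())"
```

```text
the job is handed in; nothing more can be done
None
```

The bat is seated flat over both pins, the cup rests upside down over the chuck with its rim on the bat, and the job was handed in at about 21 s with the gripper clear.

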